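# Fan on, then sash up to the working mark

### The job

Get the bench fume hood ready for work: first press the fan's rocker switch on the hood's sloping front sill over to the half with the green dot, then push the glass sash smoothly up from beneath its black lip until the black pointer lines at the ends of its bottom rail stand level with the green height marker, never higher than the red one. Only push with the fingers: do not grip the sash or lift anything, leave the bottles and the beaker where they stand, and take the hand away with the sash resting at the green mark and the fan still on.

Things in the scene. Friction and masses are not known exactly. Their poses are not given: they have to be found in the camera images.
- hood: white bench fume hood, fixed, 360 wide (y), 220 deep (x), 600 mm high. Origin: on the bench, on its mid-line, 130 mm behind the posts' front; -x points out of its front to the robot, z up, +y to the left seen from the robot. Front posts (40 wide) and header end at x = -0.13; hood floor 48 mm up. A fixed aluminium sill slopes at 0.30 rad from 48 mm up at x = -0.13 to 10 mm up at x = -0.252.
- switch_on_half (a point): middle of the top of the green-dotted half (the left, +y half) of the grey fan rocker on the left of the sill (hood x = -0.225, y = 0.11); moves with it. The rocker is 26 mm along the slope, 54 mm along y, its middle 15 mm to -y of this point; its normal is tilted 0.30 rad from vertical to the robot. Off: green half's outer end stands 10 mm proud; pushed down it lies flush and stays.
- fan_switch (a joint): angle of the rocker, rad: 0 = off (green half up), 0.40 = fully on (green half down, at its stop). Stays where it is left; takes about 3 N on the middle of the green half.
- sash (a joint): height of the sash above its lowest position, m (0 to 0.19; starts 0 to 0.035 up). Hidden counterweights balance it to about 1 N and 2.5 N of friction hold it wherever it is left, so pushing it up takes about 2 to 4 N.
- lip_front (a point): lowest point, mid-width, of the rounded front edge (radius 6 mm) of the sash's black finger lip; rises with the sash. The lip is 250 mm wide (hood y -0.125 to 0.125), 12 mm thick, its underside flat. This point is at hood x = -0.167, that is 37 mm ahead of the posts' front faces, 0.120 m above the bench at sash value 0; the space beneath is free down to the sill and the hood's floor.
- sash_pointer (a point): height of the black pointer lines at both ends of the sash's aluminium bottom rail (the point itself lies midway between them, on the rail's front); 11 mm above lip_front, rising with the sash. An aluminium cap, 30 x 250 x 7 mm, covers the black lip from above.
- green_mark: green clip, 18 wide x 32 mm high, with a small white diamond at its middle, on the front of one of the two posts: the working height. Origin at its centre, on the post's face. Which post carries green and which red, and the heights, vary. The sash is right when sash_pointer is level with this origin.
- red_mark: red clip of the same form on the other post, 40 mm or more higher: the height that the pointer must never pass. Origin at its centre.
- beaker: grey-green plastic beaker, 85 across x 108 mm high, loose inside the hood, behind the sash. Origin: centre of its underside.
- ethanol: white bottle with a blue cap, 66 across x 165 mm high, loose inside the hood, behind the sash. Origin: centre of its underside.
- stop_sol: amber bottle with a black cap, 34 across x 66 mm high, loose on the bench beside the sill, to the left. Origin: centre of its underside.
- eyedrop_bottle: small white bottle, 25 across x 56 mm high, loose on the bench beside the sill, to the right. Origin: centre of its underside.

How it is judged:
On the way, in this order (a step that is already met when the one before it is completed fails the run):
1. the fan switch is pressed fully over to its green half (value of joint fan_switch above 0.35 rad), for 0.1 s.
2. the fingers push the sash up from beneath its lip ((contact force between the fingers and lip_under above 0.5 N or contact force between the fingers and lip_edge above 0.5 N) and distance of sash_pointer from where it was at the start of the episode above 0.012 m and z of sash_pointer in the frame of green_mark below -0.004 m), for 0.05 s.
At the end, for the whole second after the job is handed in: the fan switch is on (0.35 rad or more), the sash is at rest with its pointer within 8 mm of the green mark's height, and both bottles beside the sill, the bottle and the beaker inside are within 15 mm of where they stood (value of joint fan_switch above 0.35 rad and z of sash_pointer in the frame of green_mark between -0.008 and 0.008 m and velocity of joint sash between -0.005 and 0.005 m/s and distance of each of beaker, ethanol, stop_sol, eyedrop_bottle from where it was at the start of the episode below 0.015 m); the robot touches nothing.
It fails at once if the sash is raised before the fan is on (value of joint fan_switch below 0.3 rad and distance of sash_pointer from where it was at the start of the episode above 0.01 m).
It fails at once if the pointer passes the red mark (z of sash_pointer in the frame of red_mark above 0.003 m).
It fails at once if the sash's lip is pinched between the fingers (pressed on its top and its underside at once) (contact force between the fingers and lip_cap above 2 N and (contact force between the fingers and lip_under above 2 N or contact force between the fingers and lip_edge above 2 N)).
It fails at once if the sash is flung up or slammed (faster than 0.3 m/s) (velocity of joint sash above 0.3 m/s or velocity of joint sash below -0.3 m/s).
It fails at once if a bottle or the beaker is lifted, knocked over or shoved away (distance of any of beaker, ethanol, stop_sol, eyedrop_bottle from where it was at the start of the episode above 0.03 m).
It also fails if it takes over 45 s, if anything falls off the work surface, if the arm or the gripper's body presses on something with over 40 N, if the wrist force passes 120 N, or if a joint passes its speed limit or range.

### The arm

A 7-joint arm with a two-finger parallel gripper is mounted at the origin on a cart in front of the work surface, level with it; the furniture and walls round the work are solid. World frame = base frame: x ahead of the robot, y to its left, z up, the work surface at z = 0. Lengths are in m, angles in rad, forces in N, time in s.
With the tool pointing down it reaches from about 0.425 to 0.875 m from the base axis. Payload 4.7 kg.
Tool frame: the origin (TCP) lies midway between the tips of the shut fingers; the grasp point (between the pads) lies 19 mm behind it; z points along the fingers, y is the line along which they close (so a half turn about z gives the same grasp; the last joint's range is limited). The gripper opens to 87 mm and grips with 3 to 60 N. Pads are 19 mm wide; open, the fingers measure 117 mm over their backs; the gripper's body (75 mm by 190 mm) begins 51 mm behind the grasp point.
Start: joints at [1.313, 0.321, -0.07, 1.45, 0.023, 1.371, -0.057], TCP at [0.174, -0.626, 0.223] pointing down, gripper open.
Joint ranges: [-2.86, 2.86], [-0.3, 2.09], [-1.38, 1.24], [0.06, 2.45], [-1.56, 4.7], [0.09, 2.05], [-2.69, 2.69]. Speed limits (rad/s): [2.57, 2.57, 3.14, 3.14, 3.14, 3.14, 3.14].

### API

Orientations are given as a rotation vector (axis times angle).
In Python, from bench import ctrl, get_image, calibration gives the robot as it stands.
- The arm moves only by the tool apply_moves, never from a script. Its arguments are lists of equal length, an entry for each row: "dp": the shift along the tool's x, y, z in m, a list of three; "twist": the turn, a rotation vector about the tool's x, y, z in rad, a list of three; "fingers": the closure, from 0 (fully open) to 1 (shut). In form: {"dp": [[dx, dy, dz], ...], "twist": [[ax, ay, az], ...], "fingers": [fingers, ...]}. A call has 1 to 10 rows; each row shifts and turns the commanded pose from where the row before left it, along the tool's axes as they then stand; what a row does not reach is not made up. A row lasts 1/10 s, in which the tool goes at most 50 mm and 8.59 degrees, less where a joint would pass 70% of its speed; a pose out of reach is approached as far as the arm can. A call is refused whole if a number of a shift passes 0.05 or a number of a turn 0.15, either way. A call with a gripper value outside its range is refused whole. The fingers move at their own pace and stop on an object; "newtons" is the grip in N (left out, the last holds). Time passes only in rows, so rows that do not move let the fingers close. It gives the time, the measured TCP pose, the force, the opening and the grip force at its end, in the units of the state.
- ctrl.get_state(): the state, without advancing time (a new reading comes with each control period).
- get_image(name): name is "side" or "top" or "wrist"; returns the picture (400x640x3 uint8, red, green, blue); there is no depth.
- calibration(name): a dict with "fx", "fy", "cx", "cy" (pixels), "k1" (the pictures are not rectified: a ray, as slopes to the right and down, at radius r is drawn at 1 + k1 r^2 times it, then the intrinsics apply), "eye" and "attitude" of the camera in the world; the wrist camera has in their place "hand_eye" (4x4, takes a point from camera to tool coordinates, whose origin is the TCP and whose axes are the flange's). Camera axes: x right, y up, looking along -z (the intrinsics and any distortion apply to the point x, -y, -z); pixel columns grow to the right and rows downward; lengths in m; the calibration is good to about 2 mm. A picture is of the moment at which its call begins: read the wrist's pose just before it. calibration takes no time and is no camera call.
- ctrl.close_job(): hands the job in; it is judged then, once.
The state is a dict: "time": time; "joint_positions": joint angles; "qd": joint speeds; "joint_torque": joint torques, N m; "position": TCP position; "tool_rot": TCP orientation; "ft_force": force on the tool from outside, world axes, zero at the start; "torque": the same for the moment, N m; "grip_width": opening from 0.0 (shut) to 1.0 (fully open); "grip_force": force on a finger pad.
Only numpy, scipy, OpenCV 4.12 (cv2) and the standard library are available. Lean on these libraries where they do the work, as an engineer would, in place of code of your own. Each camera call takes 0.05 s, during which the arm holds its last target. There are 200 camera calls.

## Working session

There is one attempt and no reset: what is moved stays moved. The work goes in short steps, Python scripts to look and compute and a tool call to move; the robot and the scene stay as the last step left them, time stands still between calls to the robot, and variables do not carry over. Pictures are saved under pics/ and viewed, at most 10 in all, crops included, and the job is handed in when it is done.

Besides the shell and the picture viewer there is one more tool, called after "Emit:" by a JSON object that holds its "api" and its "payload". apply_moves: Moves the arm, as the interface text tells. Its arguments: {"type":"object","properties":{"dp":{"type":"array"},"twist":{"type":"array"},"fingers":{"type":"array"},"newtons":{"type":"number"}},"required":["dp","twist","fingers"]}

```bash
mkdir -p pics; python3 - <<'E'
from bench import ctrl,get_image,calibration
import cv2,numpy as np
s=ctrl.get_state();print(s['time'],s['position'],s['tool_rot'])
for n in("side","top"):
    im=get_image(n);cv2.imwrite(f"pics/{n}0.png",im[:,:,::-1]);c=calibration(n);print(n,c)
print(calibration("wrist"))
E
```

```text
0.0 [ 0.17432724 -0.62560685  0.22145224] [-3.11075196e+00 -4.25427085e-01  5.18250199e-04]
side {'fx': 376.49838038522756, 'fy': 376.49838038522756, 'cx': 316.4094150357498, 'cy': 199.59820999656924, 'k1': -0.049337184800726526, 'eye': array([ 1.4102948 , -0.49881157,  0.71234747]), 'attitude': array([0.90803194, 0.63315107, 1.05740037])}
top {'fx': 364.8262747542266, 'fy': 364.8262747542266, 'cx': 310.6320480919143, 'cy': 200.77522940587065, 'k1': 0.025698770605167096, 'eye': array([ 0.05308925, -0.25196544,  0.85766326]), 'attitude': array([ 0.55335315, -0.49051701, -1.36212924])}
{'fx': 308.67075674067235, 'fy': 308.67075674067235, 'cx': 318.5261483843555, 'cy': 199.39293508955532, 'k1': -0.004036730574487478, 'hand_eye': array([[ 7.27166061e-04,  9.63362459e-01,  2.68201870e-01,
         7.31714179e-02],
       [ 9.99999301e-01, -9.50675961e-04,  7.03499868e-04,
         6.35589406e-04],
       [ 9.32698433e-04,  2.68201171e-01, -9.63362477e-01,
        -1.61824365e-01],
       [ 0.00000000e+00,  0.00000000e+00,  0.00000000e+00,
         1.00000000e+00]])}
```

View pics/side0.png

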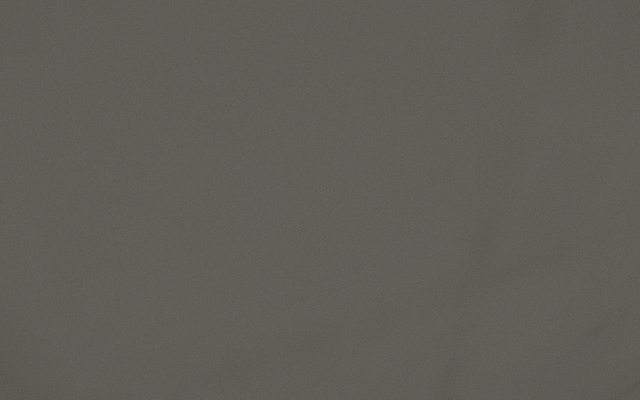

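View pics/top0.png

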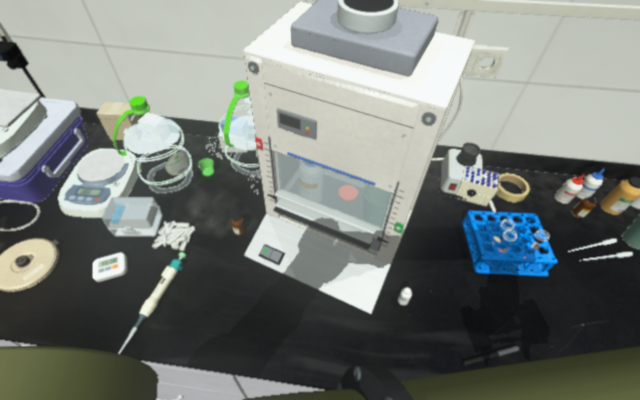

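The side view shows only a plain grey surface, so it is no use. The top view shows the hood, with the rocker near (271,254), the red clip near (259,143), the green clip near (398,227), and the sill from (245,258) to (372,312). I'll enlarge that area.

```bash
python3 - <<'E'
import cv2
im=cv2.imread("pics/top0.png")[125:320,235:425]
cv2.imwrite("pics/crop.png",cv2.resize(im,None,fx=3,fy=3,interpolation=cv2.INTER_CUBIC))
E
```

```text
(no output)
```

View pics/crop.png

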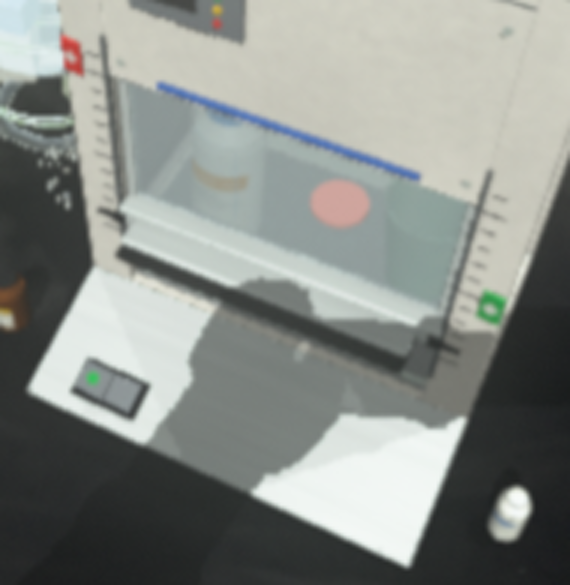

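The crop shows the red clip on the left post at (72,57) and the green clip on the right post at (491,307). The pointers are at about (110,213) and (445,345). The sill's front corners are at (28,390) and (410,566), the rocker's middle at (110,388) and its green dot at (93,378).

```bash
cat > h.py <<'E'
import numpy as np,cv2
from scipy.spatial.transform import Rotation as R
from scipy.optimize import least_squares
from bench import ctrl,get_image,calibration
def pose(name,s=None):
    c=calibration(name)
    if name!="wrist": return c,R.from_rotvec(c['attitude']).as_matrix(),np.array(c['eye'])
    T=np.array(c['hand_eye']);Rt=R.from_rotvec(s['tool_rot']).as_matrix()
    return c,Rt@T[:3,:3],Rt@T[:3,3]+s['position']
def project(P,cp):
    c,A,e=cp;q=(np.atleast_2d(P)-e)@A
    u=q[:,0]/-q[:,2];v=-q[:,1]/-q[:,2];d=1+c['k1']*(u*u+v*v)
    return np.c_[c['cx']+c['fx']*u*d,c['cy']+c['fy']*v*d]
def w(h,p): # hood->world, h=(x,y,yaw)
    c,s=np.cos(h[2]),np.sin(h[2]);p=np.atleast_2d(p)
    return np.c_[h[0]+c*p[:,0]-s*p[:,1],h[1]+s*p[:,0]+c*p[:,1],p[:,2]]
E
python3 - <<'E'
from h import *
cp=pose("top")
px=np.array([[28,390],[410,566],[95,265],[72,57],[491,307],[110,213],[445,345],[118,256],[405,372],[110,388],[93,378]])/3+[235,125]
def mod(v):
    x,y,a,W,s,zg,zr,yc,yp=v
    return np.array([[-.252,W,.01],[-.252,-W,.01],[-.13,.18,.048],[-.13,yc,zr],[-.13,-yc,zg],[-.135,yp,.131+s],[-.135,-yp,.131+s],
     [-.165,.125,.121+s],[-.165,-.125,.121+s],[-.225,.095,.022],[-.225,.11,.026]])
f=lambda v:(project(w(v,mod(v)),cp)-px).ravel()
r=least_squares(f,[.7,-.2,-.4,.17,.01,.2,.25,.16,.13],loss='soft_l1')
print(r.x.round(4));print(f(r.x).reshape(-1,2).round(1))
h=r.x[:3]
for p in([-.225,.11,.025],[-.167,0,.12+r.x[4]],[-.167,-.06,.12],[-.252,0,.01]):print(p,w(h,p).round(3))
E
```

```text
[ 0.7089 -0.2582 -0.3122  0.1805  0.0133  0.205   0.3069  0.1711  0.1487]
[[-1.1 -0.7]
 [-0.7 -0.6]
 [-1.  -0.3]
 [ 0.  -0. ]
 [ 0.   0. ]
 [ 0.4 -0. ]
 [ 0.2  0.4]
 [ 0.2 -0.2]
 [-1.2 -0.3]
 [ 4.3  2.2]
 [ 4.9  2.5]]
[-0.225, 0.11, 0.025] [[ 0.529 -0.084  0.025]]
[-0.167, 0, np.float64(0.1332528012346268)] [[ 0.55  -0.207  0.133]]
[-0.167, -0.06, 0.12] [[ 0.531 -0.264  0.12 ]]
[-0.252, 0, 0.01] [[ 0.469 -0.181  0.01 ]]
```

Emit:
{"api": "apply_moves", "payload": {"dp": [[0,0,0],[0,0,0],[0,0,0],[0,0,0],[0.01,-0.045,0],[0.01,-0.045,0],[0.01,-0.045,0],[0.01,-0.045,0],[0.01,-0.045,0],[0.01,-0.045,0]], "twist": [[0,0,0.146],[0,0,0.146],[0,0,0.146],[0,0,0.146],[0,0,0],[0,0,0],[0,0,0],[0,0,0],[0,0,0],[0,0,0]], "fingers": [1,1,1,1,1,1,1,1,1,1]}}

```text
time: 1.1
position: [0.315, -0.3857, 0.2222]
tool_rot: [-3.103, 0.488, 0.001]
ft_force: [1.0, -0.1, 0.6]
grip_width: 0.172
grip_force: 0.0
```

Emit:
{"api": "apply_moves", "payload": {"dp": [[0.01,-0.045,0],[0.01,-0.045,0],[0.01,-0.045,0],[0.01,-0.045,0],[0.01,-0.045,0],[0.01,-0.045,0],[0,-0.04,0.01],[0,-0.035,0.02],[0,0,0.02],[0,0,0]], "twist": [[0,0,0],[0,0,0],[0,0,0],[0,0,0],[0,0,0],[0,0,0],[0,0,0],[0,0,0],[0,0,0],[0,0,0]], "fingers": [1,1,1,1,1,1,1,1,1,1]}}

```text
time: 2.1
position: [0.4755, -0.0764, 0.1698]
tool_rot: [-3.104, 0.484, 0.009]
ft_force: [-0.5, 0.1, 0.2]
grip_width: 0.009
grip_force: 0.0
```

```bash
python3 - <<'E'
from h import *
s=ctrl.get_state();im=get_image("wrist");cv2.imwrite("pics/w1.png",im[:,:,::-1])
np.savez("w1.npz",p=s['position'],r=s['tool_rot'])
print(s['time'],s['position'],s['tool_rot'],s['joint_positions'],s['ft_force'],s['grip_width'])
print((w((0,0,.3122),np.array(s['position'])-[.7089,-.2582,0])).round(3))
hv=cv2.cvtColor(im,cv2.COLOR_RGB2HSV);m=cv2.inRange(hv,(45,90,60),(85,255,255))
n,_,st,ce=cv2.connectedComponentsWithStats(m)
print([(st[i,4],ce[i].round(1)) for i in range(1,n) if st[i,4]>15])
E
```

```text
2.1 [ 0.47547561 -0.07636054  0.1697863 ] [-3.10372183  0.48408021  0.00904136] [ 0.66184551  0.02558795 -0.56063744  1.90454164  0.0137987   1.22114045
 -1.78368653] [-0.54600538  0.07755472  0.23386357] 0.00905068014153642
[[-0.278  0.101  0.17 ]]
[(np.int32(98), array([295. , 137.5]))]
```

View pics/w1.png

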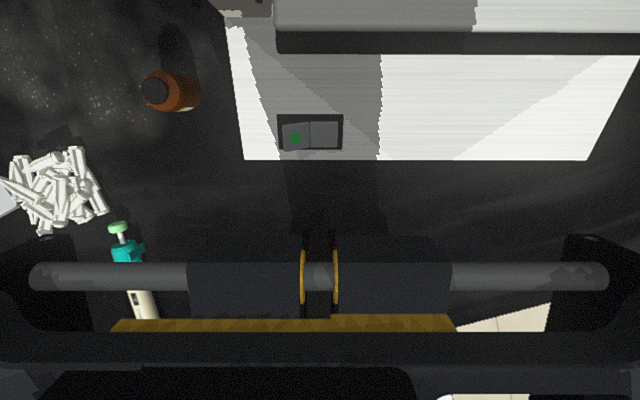

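The wrist view shows the rocker's frame from (278,114) to (343,150), with the dot at (295,137.5). The sill's front corners are at (244,160) and (588,160), and the lip's left end is at (278,53).

```bash
cat >> h.py <<'E'
def ray(px,z,cp):
    c,A,e=cp;u,v=(px[0]-c['cx'])/c['fx'],(px[1]-c['cy'])/c['fy']
    k=1
    for _ in range(5):k=1+c['k1']*((u/k)**2+(v/k)**2)
    d=A@np.array([u/k,-v/k,-1]);return e+d*(z-e[2])/d[2]
E
python3 - <<'E'
from h import *
d=np.load("w1.npz");s=dict(position=d['p'],tool_rot=d['r']);cp=pose("wrist",s)
h0=(.7089,-.2582,-.3122)
a,b=ray((244,160),.01,cp),ray((588,160),.01,cp)
v=a-b;print("sill",a.round(4),b.round(4),np.linalg.norm(v),"yaw",np.arctan2(-v[0],v[1]))
toh=lambda p:w((0,0,.3122),p-np.array([h0[0],h0[1],0])).round(4)
print(toh(a),toh(b))
for p,z in(((295,137.5),.028),((310.5,132),.023),((278,53),.127)):q=ray(p,z,cp);print(q.round(4),toh(q))
# tool-frame offset to dot
Rt=R.from_rotvec(s['tool_rot']).as_matrix()
print("dot in tool",Rt.T@(ray((295,137.5),.028,cp)-s['position']))
E
```

```text
sill [ 0.5234 -0.0105  0.01  ] [ 0.4142 -0.3535  0.01  ] 0.35999172919693373 yaw -0.30836162853681515
[[-0.2526  0.1788  0.01  ]] [[-0.2512 -0.1812  0.01  ]]
[ 0.5301 -0.0705  0.028 ] [[-0.2279  0.1237  0.028 ]]
[ 0.5302 -0.0861  0.023 ] [[-0.2229  0.1089  0.023 ]]
[ 0.5862 -0.0864  0.127 ] [[-0.1695  0.1258  0.127 ]]
dot in tool [ 0.05101383 -0.02232377  0.14148344]
```

Emit:
{"api": "apply_moves", "payload": {"dp": [[0,-0.015,0],[0,-0.014,0],[0.005,0,0.04],[0,0,0.04],[0,0,0.04],[0,0,0.01],[0,0,0],[0,0,0]], "twist": [[0,0.15,0],[0,0.15,0],[0,0,0],[0,0,0],[0,0,0],[0,0,0],[0,0,0],[0,0,0]], "fingers": [1,1,1,1,1,1,1,1]}}

```text
time: 2.95
position: [0.5283, -0.0645, 0.0509]
tool_rot: [3.023, -0.479, 0.459]
ft_force: [1.1, -0.2, 0.6]
grip_width: 0.007
grip_force: 0.0
```

```bash
cat >> h.py <<'E'
def hood(s):
    Rt=R.from_rotvec(s['tool_rot']).as_matrix()
    print(s['time'],"hood pos",w((0,0,.3105),np.array(s['position'])-[.7089,-.2582,0]).round(4),"zaxis",w((0,0,.3105),Rt[:,2]).round(3),"xaxis",w((0,0,.3105),Rt[:,0]).round(3),"F",np.round(s['ft_force'],1),np.round(s['joint_positions'],2))
E
python3 - <<'E'
from h import *
s=ctrl.get_state();hood(s);im=get_image("wrist");cv2.imwrite("pics/w2.png",im[:,:,::-1])
E
```

```text
2.95 hood pos [[-0.2311  0.1293  0.0509]] zaxis [[ 0.297 -0.001 -0.955]] xaxis [[ 0.955 -0.003  0.297]] F [ 1.1 -0.2  0.6] [ 0.66  0.07 -0.66  2.17  0.23  0.64 -2.04]
```

View pics/w2.png

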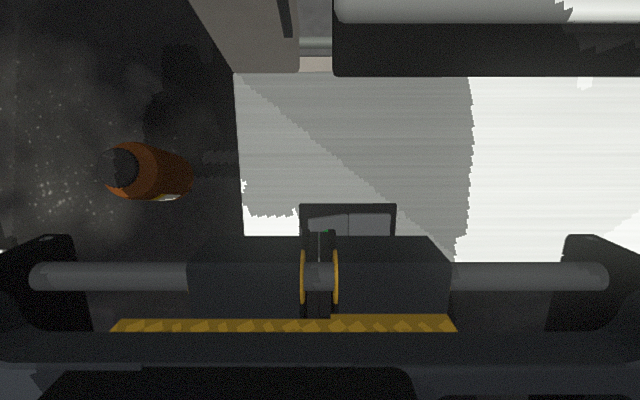

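The shut fingers, at (319,235), stand over the green half, whose columns are 308–348. Next I press down.

Emit:
{"api": "apply_moves", "payload": {"dp": [[0,0,0.012],[0,0,0.006],[0,0,0.004],[0,0,0.003],[0,0,0.002],[0,0,0]], "twist": [[0,0,0],[0,0,0],[0,0,0],[0,0,0],[0,0,0],[0,0,0]], "fingers": [1,1,1,1,1,1]}}

```text
time: 3.6
position: [0.5362, -0.0653, 0.0287]
tool_rot: [3.02, -0.474, 0.458]
ft_force: [-27.3, 7.3, 49.1]
grip_width: 0.002
grip_force: 27.8
```

Emit:
{"api": "apply_moves", "payload": {"dp": [[0,0,-0.02],[-0.02,0,-0.04],[-0.02,0,-0.03],[0,0,0],[0,0,0]], "twist": [[0,0,0],[0,0,0],[0,0,0],[0,0,0],[0,0,0]], "fingers": [1,1,1,1,1]}}

```text
time: 4.1
position: [0.4737, -0.0468, 0.0992]
tool_rot: [3.021, -0.476, 0.46]
ft_force: [-0.2, 0.1, -0.2]
grip_width: 0.008
grip_force: 0.0
```

```bash
python3 - <<'E'
from h import *
s=ctrl.get_state();hood(s);im=get_image("wrist");cv2.imwrite("pics/w3.png",im[:,:,::-1])
a=cv2.imread("pics/w1.png")[95:170,260:360];b=im[120:240,250:410,::-1]
cv2.imwrite("pics/w3c.png",np.hstack([cv2.resize(a,(400,300)),cv2.resize(b,(400,300))]))
E
```

```text
4.1 hood pos [[-0.2886  0.1294  0.0992]] zaxis [[ 0.298 -0.002 -0.955]] xaxis [[ 0.955 -0.002  0.298]] F [-0.2  0.1 -0.2] [ 0.7  -0.17 -0.68  2.24 -0.02  0.75 -1.86]
```

View pics/w3c.png

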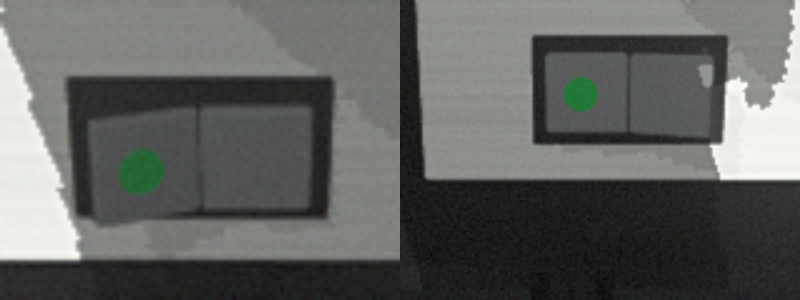

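The rocker now lies the other way: in the right half of the crop the green half is down flush and the other half is up. Next I move in front of the lip and pitch the tool.

Emit:
{"api": "apply_moves", "payload": {"dp": [[0.015,0.04,0],[0.015,0.04,0],[0,0.04,0],[0,0.04,0],[0,0.04,0],[0,0,0]], "twist": [[0,0.14,0],[0,0.14,0],[0,0.14,0],[0,0.14,0],[0,0.14,0],[0,0,0]], "fingers": [1,1,1,1,1,1]}}

```text
time: 4.75
position: [0.4884, -0.1547, 0.1066]
tool_rot: [2.904, -0.438, 0.962]
ft_force: [-0.6, -1.1, -0.0]
grip_width: 0.009
grip_force: 0.0
```

```bash
python3 - <<'E'
from h import *
s=ctrl.get_state();hood(s)
np.savez("w4.npz",p=s['position'],r=s['tool_rot']);im=get_image("wrist");cv2.imwrite("pics/w4.png",im[:,:,::-1])
E
```

```text
4.75 hood pos [[-0.2416  0.0311  0.1066]] zaxis [[ 0.591  0.047 -0.805]] xaxis [[ 0.806 -0.004  0.592]] F [-0.6 -1.1 -0. ] [ 0.95 -0.29 -0.6   2.44 -0.63  0.37 -1.03]
```

View pics/w4.png

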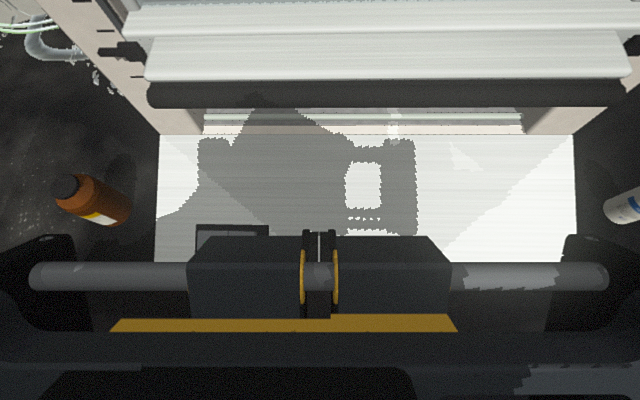

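The wrist view shows the lip's lower edge near row 105, columns 150–630, clear above the fingers. Joints 2 and 4 are at their limits, so I go forward first and then tilt more.

Emit:
{"api": "apply_moves", "payload": {"dp": [[0.01,0.02,0.012],[0.01,0.02,0.012],[0.01,0.02,0.011],[0,0.02,0],[0,0,0],[0,0,0],[0,0,0]], "twist": [[0,0,0],[0,0,0],[0,0,0],[0,0.1,0],[0,0.1,0],[0,0.05,0],[0,0,0]], "fingers": [1,1,1,1,1,1,1]}}

```text
time: 5.5
position: [0.5185, -0.2197, 0.0943]
tool_rot: [2.856, -0.407, 1.141]
ft_force: [-0.9, -0.1, 0.1]
grip_width: 0.003
grip_force: 0.0
```

```bash
python3 - <<'E'
from h import *
s=ctrl.get_state();hood(s)
E
```

```text
5.5 hood pos [[-0.193  -0.0215  0.0943]] zaxis [[ 0.68   0.079 -0.729]] xaxis [[ 0.731 -0.004  0.682]] F [-0.9 -0.1  0.1] [ 0.84 -0.11 -0.35  2.43 -1.25  0.25 -0.22]
```

Emit:
{"api": "apply_moves", "payload": {"dp": [[0.013,0.01,0.012],[0.013,0.01,0.013],[0,0,0],[0,0,0],[0,0,0]], "twist": [[0,0,0],[0,0.05,0],[0,0.05,0],[0,0.05,0],[0,0,0]], "fingers": [1,1,1,1,1]}}

```text
time: 6.0
position: [0.5443, -0.2474, 0.1076]
tool_rot: [2.806, -0.384, 1.218]
ft_force: [-0.0, 0.1, 0.8]
grip_width: 0.006
grip_force: 0.0
```

```bash
python3 - <<'E'
from h import *
s=ctrl.get_state();hood(s)
np.savez("w5.npz",p=s['position'],r=s['tool_rot']);im=get_image("wrist");cv2.imwrite("pics/w5.png",im[:,:,::-1])
cv2.imwrite("pics/top5.png",get_image("top")[:,:,::-1])
E
```

```text
6.0 hood pos [[-0.16   -0.04    0.1076]] zaxis [[ 0.724  0.072 -0.686]] xaxis [[0.688 0.007 0.726]] F [-0.   0.1  0.8] [ 0.46 -0.07  0.05  2.4  -1.5   0.22  0.08]
```

View pics/w5.png

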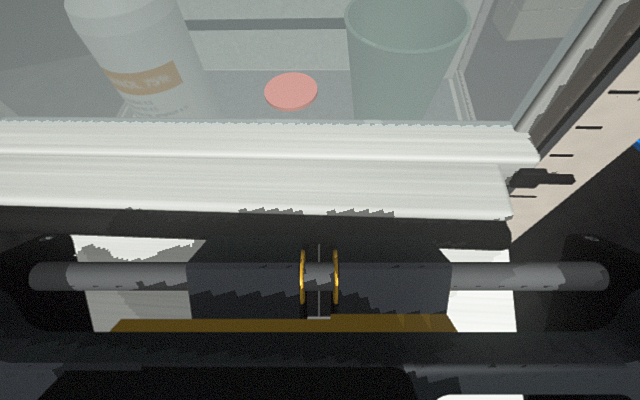

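The pointer on the right is at (545,178) and the fingers are under the lip, with no contact force yet. I push up slowly.

Emit:
{"api": "apply_moves", "payload": {"dp": [[0.004,0,-0.003],[0.004,0,-0.003],[0.004,0,-0.004],[0.004,0,-0.004],[0,0,0]], "twist": [[0,0,0],[0,0,0],[0,0,0],[0,0,0],[0,0,0]], "fingers": [1,1,1,1,1]}}

```text
time: 6.6
position: [0.5427, -0.2495, 0.1276]
tool_rot: [2.805, -0.387, 1.215]
ft_force: [-2.2, 2.7, -1.1]
grip_width: 0.009
grip_force: 1.4
```

```bash
python3 - <<'E'
from h import *
s=ctrl.get_state();hood(s)
np.savez("w6.npz",p=s['position'],r=s['tool_rot'])
a=get_image("wrist")[:,:,::-1];b=get_image("top")[:,:,::-1];cv2.imwrite("pics/top6.png",b)
t=lambda f:cv2.resize(cv2.imread(f)[125:258,235:425] if isinstance(f,str) else f[125:258,235:425],(400,280),interpolation=cv2.INTER_CUBIC)
cv2.imwrite("pics/c6.png",np.vstack([np.hstack([t("pics/top0.png"),t(b)]),cv2.resize(a,(800,500))[:300]]))
E
```

```text
6.6 hood pos [[-0.1609 -0.0425  0.1276]] zaxis [[ 0.723  0.07  -0.688]] xaxis [[0.689 0.006 0.725]] F [-2.2  2.7 -1.1] [ 0.51 -0.11  0.01  2.39 -1.25  0.23 -0.18]
```

View pics/c6.png

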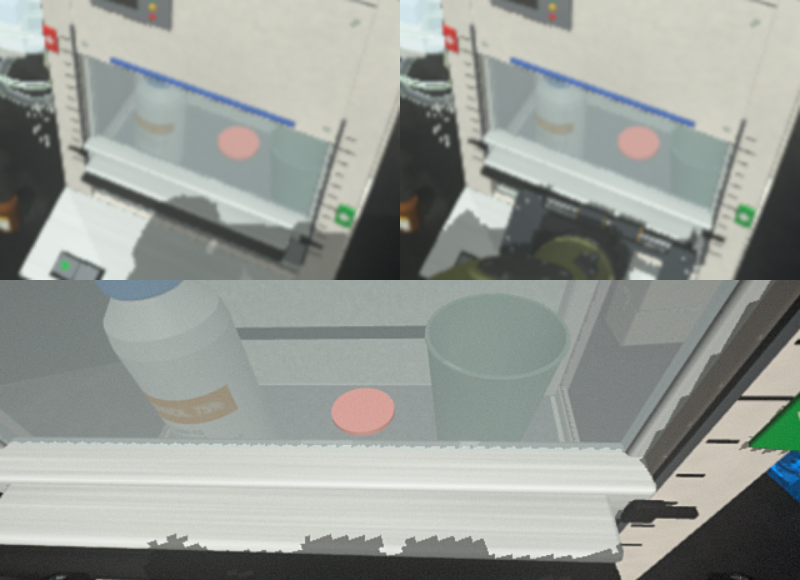

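Contact has begun and the sash has risen a little. The green clip is now in the wrist view on the right. I go on up another 30 mm.

Emit:
{"api": "apply_moves", "payload": {"dp": [[0.004,0,-0.003],[0.004,0,-0.003],[0.004,0,-0.003],[0.004,0,-0.003],[0.004,0,-0.003],[0.004,0,-0.003],[0,0,0]], "twist": [[0,0,0],[0,0,0],[0,0,0],[0,0,0],[0,0,0],[0,0,0],[0,0,0]], "fingers": [1,1,1,1,1,1,1]}}

```text
time: 7.4
position: [0.5431, -0.2498, 0.1536]
tool_rot: [2.812, -0.388, 1.208]
ft_force: [-13.1, 5.8, -1.6]
grip_width: 0.004
grip_force: 5.5
```

```bash
python3 - <<'E'
from h import *
s=ctrl.get_state();hood(s)
np.savez("w7.npz",p=s['position'],r=s['tool_rot'])
a=get_image("wrist")[:,:,::-1];b=get_image("top")[:,:,::-1];cv2.imwrite("pics/top7.png",b);cv2.imwrite("pics/w7.png",a)
t=lambda f,x,y:cv2.resize(f[y:y+70,x:x+100],(400,280),interpolation=cv2.INTER_CUBIC)
cv2.imwrite("pics/c7.png",np.vstack([np.hstack([t(b,240,130),t(b,340,185)]),cv2.resize(a[:200,380:],(780,600))[:320,:].copy() if 0 else cv2.resize(a[:200,240:],(800,400))[:320]]))
E
```

```text
7.4 hood pos [[-0.1604 -0.0427  0.1536]] zaxis [[ 0.718  0.073 -0.692]] xaxis [[0.694 0.005 0.72 ]] F [-13.1   5.8  -1.6] [ 0.58 -0.15 -0.05  2.35 -0.99  0.28 -0.44]
```

View pics/c7.png

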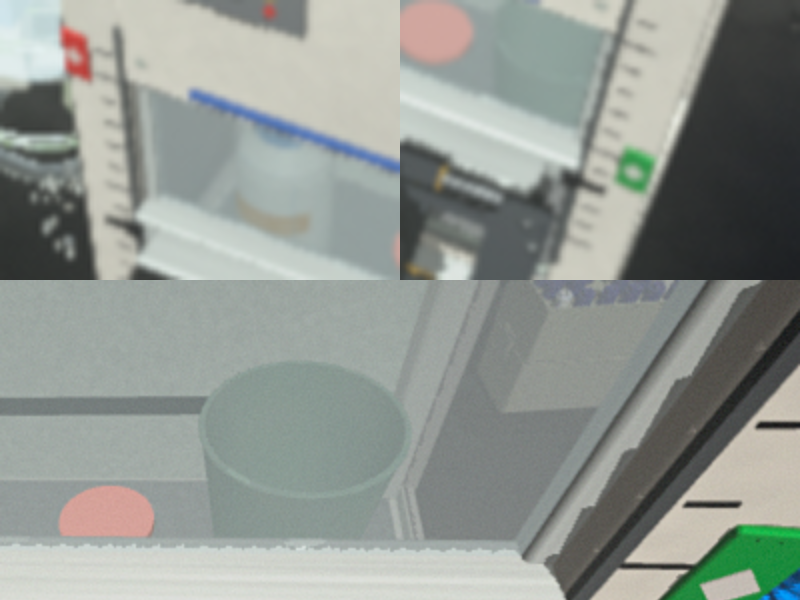

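The red clip is on the left. On the right, the pointer tip in the top view is at about (390.8,232.8), and the green clip's diamond is at (398.8,227.8). The diamond is at (605,151) in the wrist view. I triangulate from both views.

```bash
cat >> h.py <<'E'
def tri(pa,ca,pb,cb):
    a0,b0=ca[2],cb[2];da=ray(pa,0,ca)-a0;db=ray(pb,0,cb)-b0;da/=np.linalg.norm(da);db/=np.linalg.norm(db)
    t=np.linalg.lstsq(np.c_[da,-db],b0-a0,rcond=None)[0];p,q=a0+da*t[0],b0+db*t[1]
    return (p+q)/2,np.linalg.norm(p-q)
H=lambda p:w((0,0,.3105),p-np.array([.7089,-.2582,0])).round(4)
def match(src,box,dst,win):
    x,y,X,Y=box;u,v,U,V=win;m=cv2.matchTemplate(dst[v:V,u:U],src[y:Y,x:X],cv2.TM_CCOEFF_NORMED)
    _,val,_,l=cv2.minMaxLoc(m);return np.array([l[0]+u-x,l[1]+v-y]),val
E
python3 - <<'E'
from h import *
ct=pose("top")
d=np.load("w7.npz");c7=pose("wrist",dict(position=d['p'],tool_rot=d['r']))
d=np.load("w5.npz");c5=pose("wrist",dict(position=d['p'],tool_rot=d['r']))
t0,t5,t7,w5,w7=[cv2.imread(f"pics/{n}.png") for n in("top0","top5","top7","w5","w7")]
sh,v=match(w5,(508,166,584,192),w7,(470,140,640,260));tipw=np.array([573,180])+sh;print("wrist ptr",tipw,v)
g=w7[120:200,560:640].astype(int);m=((g.min(2)>140)).astype(np.uint8)
g2=cv2.inRange(cv2.cvtColor(w7,cv2.COLOR_BGR2HSV),(45,90,60),(85,255,255));ys,xs=np.where(g2>0);print("green wrist",xs.min(),xs.max(),ys.min(),ys.max())
cl=cv2.morphologyEx(g2,cv2.MORPH_CLOSE,np.ones((25,25)));ys,xs=np.where((cl>0)&(g2==0)&(w7.min(2)>130));dia=np.array([xs.mean(),ys.mean()]);print("diamond",dia,len(xs))
gt=cv2.inRange(cv2.cvtColor(t7,cv2.COLOR_BGR2HSV),(45,80,50),(85,255,255));gt[:215]=0;gt[240:]=0;gt[:,:385]=0;gt[:,410:]=0
ys,xs=np.where(gt>0);dt=np.array([(xs.min()+xs.max())/2,(ys.min()+ys.max())/2]);print("top green",dt,xs.mean(),ys.mean())
for n,a,b in(("dia",dia,dt),("ptr",tipw,(390.75,232.75))):
    p,e=tri(a,c7,b,ct);print(n,p.round(4),"hood",H(p),"gap",round(e,4))
# ray from each onto planes x_hood=-.13
def plane(px,cp,xh):
    a=cp[2];b=ray(px,0,cp);A,B=H(a)[0],H(b)[0];t=(xh-A[0])/(B[0]-A[0]);return (A+t*(B-A)).round(4)
for n,px,cp in(("dia w",dia,c7),("dia t",dt,ct),("ptr w",tipw,c7),("ptr t",(390.75,232.75),ct),("ptr w5",(573,180),c5)):
    print(n,plane(px,cp,-.131),plane(px,cp,-.136))
E
```

```text
wrist ptr [558 188] 0.9433149695396423
green wrist 561 639 122 174
diamond [605.02317881 153.00662252] 302
top green [398. 227.] 398.5 226.84615384615384
dia [ 0.5306 -0.379   0.2076] hood [[-0.1329 -0.1695  0.2076]] gap 0.0013
ptr [ 0.5273 -0.367   0.1883] hood [[-0.1396 -0.1591  0.1883]] gap 0.0002
dia w [-0.131  -0.1725  0.2043] [-0.136  -0.1663  0.2103]
dia t [-0.131  -0.1693  0.2061] [-0.136  -0.1696  0.2127]
ptr w [-0.131  -0.1696  0.1752] [-0.136  -0.1635  0.1827]
ptr t [-0.131  -0.1584  0.1767] [-0.136  -0.1588  0.1835]
ptr w5 [-0.131  -0.1693  0.1377] [-0.136  -0.1631  0.1447]
```

Triangulated heights: green 0.206–0.208, pointer about 0.187, so about 19 mm remain. I raise 12 mm and measure once more.

Emit:
{"api": "apply_moves", "payload": {"dp": [[0.003,0,-0.003],[0.003,0,-0.003],[0.003,0,-0.003],[0,0,0]], "twist": [[0,0,0],[0,0,0],[0,0,0],[0,0,0]], "fingers": [1,1,1,1]}}

```text
time: 7.9
position: [0.5433, -0.2501, 0.167]
tool_rot: [2.812, -0.387, 1.209]
ft_force: [-10.4, 7.3, -2.6]
grip_width: 0.003
grip_force: 4.7
```

```bash
cat > m.py <<'E'
from h import *
import sys
n=sys.argv[1];s=ctrl.get_state();hood(s);cw=pose("wrist",s);ct=pose("top")
a=get_image("wrist")[:,:,::-1].copy();b=get_image("top")[:,:,::-1].copy();cv2.imwrite(f"pics/w{n}.png",a);cv2.imwrite(f"pics/top{n}.png",b)
w7=cv2.imread("pics/w7.png");t7=cv2.imread("pics/top7.png")
sw,v=match(w7,(510,176,564,198),a,(450,130,640,280));st,v2=match(cv2.resize(t7,None,fx=4,fy=4,interpolation=3),(1510,900,1574,940),cv2.resize(b,None,fx=4,fy=4,interpolation=3),(1470,820,1640,980))
tl,v3=match(cv2.resize(t7,None,fx=4,fy=4,interpolation=3),(1056,720,1130,800),cv2.resize(b,None,fx=4,fy=4,interpolation=3),(1020,660,1170,830))
print("shifts",sw,v,st/4,v2,tl/4,v3)
p,e=tri(np.array([558,188])+sw,cw,np.array([390.75,232.75])+st/4,ct);print("ptr",H(p),e)
def plane(px,cp,xh):
    A,B=H(cp[2])[0],H(ray(px,0,cp))[0];t=(xh-A[0])/(B[0]-A[0]);return (A+t*(B-A)).round(4)
print("at x=-.1396:",plane(np.array([558,188])+sw,cw,-.1396),plane(np.array([390.75,232.75])+st/4,ct,-.1396))
q0=ct[1];dz=(project(w((.7089,-.2582,-.3105),[[-.138,.155,.19],[-.138,.155,.2]]),ct));print("px per 10mm left",dz[1]-dz[0])
E
python3 m.py 8
```

```text
7.9 hood pos [[-0.1601 -0.0429  0.167 ]] zaxis [[ 0.719  0.073 -0.691]] xaxis [[0.693 0.006 0.721]] F [-10.4   7.3  -2.6] [ 0.61 -0.17 -0.07  2.34 -0.91  0.31 -0.53]
shifts [0 0] 0.8263434767723083 [ 1. -4.] 0.9252629280090332 [-1. -4.] 0.9515838623046875
ptr [[-0.1397 -0.1585  0.203 ]] 0.0008908780276902431
at x=-.1396: [-0.1396 -0.159   0.202 ] [-0.1396 -0.1585  0.2036]
px per 10mm left [-0.33932777 -2.74807408]
```

Emit:
{"api": "apply_moves", "payload": {"dp": [[0.003,0,-0.003],[0,0,0],[-0.005,0,0],[-0.015,0,0],[-0.01,0,-0.01],[0,0,-0.04],[0,0,-0.04],[0,0,0]], "twist": [[0,0,0],[0,0,0],[0,0,0],[0,0,0],[0,0,0],[0,0,0],[0,0,0],[0,0,0]], "fingers": [1,1,1,1,1,1,1,1]}}

```text
time: 8.8
position: [0.4904, -0.256, 0.1824]
tool_rot: [2.821, -0.413, 1.222]
ft_force: [-0.3, 0.3, 0.3]
grip_width: 0.007
grip_force: 0.0
```

```bash
python3 - <<'E'
from h import *
s=ctrl.get_state();hood(s);ct=pose("top");cw=pose("wrist",s)
a=get_image("wrist")[:,:,::-1].copy();b=get_image("top")[:,:,::-1].copy();cv2.imwrite("pics/w9.png",a);cv2.imwrite("pics/top9.png",b)
Z=lambda i:cv2.resize(i,None,fx=4,fy=4,interpolation=3)
for n in("top7","top8"):
    t=cv2.imread(f"pics/{n}.png");oy=16 if n=="top8" else 0
    for box,win in(((1510,900-oy,1574,940-oy),(1470,800,1640,980)),((1056,720-oy,1130,800-oy),(1020,640,1170,830))):
        d,v=match(Z(t),box,Z(b),win);print(n,d/4,round(v,3))
def green(i,lo):
    m=cv2.inRange(cv2.cvtColor(i,cv2.COLOR_BGR2HSV),lo,(85,255,255));n,_,st,ce=cv2.connectedComponentsWithStats(m);return [(int(st[k,4]),ce[k].round(1),st[k,:4]) for k in range(1,n) if st[k,4]>25]
print(green(a,(45,90,60)))
print([x for x in green(b,(45,80,50)) if 385<x[1][0]<410 or 250<x[1][0]<290])
E
```

```text
8.8 hood pos [[-0.2087 -0.0646  0.1824]] zaxis [[ 0.72   0.083 -0.689]] xaxis [[ 0.692 -0.016  0.721]] F [-0.3  0.3  0.3] [ 0.6  -0.3   0.04  2.4  -0.85  0.41 -0.54]
top7 [ 1. -5.] 0.938
top7 [-1. -5.] 0.968
top8 [ 0. -1.] 0.945
top8 [ 0. -1.] 0.973
[(1141, array([499.4, 111.8]), array([473,  92,  53,  44], dtype=int32)), (79, array([141.6, 314.4]), array([137, 310,  10,   9], dtype=int32))]
[(52, array([398.5, 226.8]), array([394, 222,   9,  11], dtype=int32))]
```

```bash
python3 - <<'E'
from h import *
s=ctrl.get_state();cw=pose("wrist",s);ct=pose("top");a=cv2.imread("pics/w9.png");hh=(.7089,-.2582,-.3105)
pr=project(w(hh,[[-.1396,-.159,.206],[-.1396,-.145,.206],[-.132,-.1705,.206]]),cw).round(1);print("pred tip, inner, dia",pr)
x,y=pr[0].astype(int);g=cv2.cvtColor(a,cv2.COLOR_BGR2GRAY)
print("cols",list(range(x-36,x+28,3)))
for r in range(y-16,y+18,2):print(r,g[r,x-36:x+28:3])
g2=cv2.inRange(cv2.cvtColor(a,cv2.COLOR_BGR2HSV),(45,90,60),(85,255,255))
cl=cv2.morphologyEx(g2,cv2.MORPH_CLOSE,np.ones((25,25)));ys,xs=np.where((cl>0)&(g2==0)&(a.min(2)>130));m=(xs>480)&(xs<520);print("dia",xs[m].mean(),ys[m].mean(),m.sum())
E
```

```text
pred tip, inner, dia [[497.4 126.6]
 [472.3 126.7]
 [514.8 117. ]]
cols [461, 464, 467, 470, 473, 476, 479, 482, 485, 488, 491, 494, 497, 500, 503, 506, 509, 512, 515, 518, 521, 524]
110 [ 76  79  72  73  73  79  95 115 106 119 117 112 120 208 147 110 116 113
 117  66  71 119]
112 [232 229 227 228 227 228 231  99 117 117 113 152 219 214 201 108 117 110
 101  54  80  73]
114 [223 222 221 219 225 225 156  82 117 121 202 218 214 215 215 151 115 118
  57  52  55  71]
116 [222 222 222 220 223 224 105 107 120 217 218 217 215 214 215 206 111 114
  49  55  48  56]
118 [225 223 229 226 227 228  70 116 114 185 216 214 217 217 216 210 112  66
  54  56  51  46]
120 [144 140 138  96 104 106  63 120 115 114 221 213 218 219 157 108 117  51
  51  51  56  56]
122 [ 61  56  52  64  57  57  60 118 117 114 169 221 208 109 110 117  89  55
  52  39  50  43]
124 [ 69  61  57  63  63  53  59 107 118 117 106 158 106 110 113 118  59  57
  52  52  50  50]
126 [ 58  58  63  55  54  58  54 118 115 119 113 113 115 113 108 102  47  54
  48  51  57  51]
128 [ 74  70  71  90  82  76  75 118 113 115 113 115 111 116 115  61  55  53
  51  47  49  52]
130 [ 56  53 157 231  85 115 118 117 118 118 115 115 114 109 117  47  50  50
  51  45  50  47]
132 [233 235 228 210  87 109 118 112 116 114 110 115 113 112  79  49  53  53
  49  47  53  49]
134 [224 224 221 141 227 130 131 165  96 116 139 123 121 114  49  54  53  52
  48  50  50  45]
136 [221 223 224 226 222 221 225 148 221 227 207 217  46  56  51  55  54  52
  45  49  47  51]
138 [220 223 223 223 220 220 217 220 219 219 224 188  52  54  53  51  51  48
  49  54  48  51]
140 [220 221 226 222 219 217 220 223 219 218 223  60  55  50  57  46  47  48
  48  53  51  47]
142 [223 223 221 221 222 217 219 222 217 222 207  48  54  57  54  54  49  44
  51  44  49  45]
dia 497.06043956043953 116.58241758241758 182
```

Emit:
{"api": "apply_moves", "payload": {"dp": [[0,0.01,-0.028],[0,0.015,0],[0,0.015,0],[0,0.015,0],[0,0,0],[0,0,0]], "twist": [[0,-0.12,0],[0,-0.13,0],[0,-0.13,0],[0,-0.13,0],[0,0,0],[0,0,0]], "fingers": [1,1,1,1,1,1]}}

```text
time: 9.5
position: [0.4738, -0.293, 0.19]
tool_rot: [-3.037, 0.375, -0.53]
ft_force: [0.2, 0.3, -1.0]
grip_width: 0.006
grip_force: 0.0
```

```bash
python3 - <<'E'
from h import *
s=ctrl.get_state();hood(s);cw=pose("wrist",s);a=get_image("wrist")[:,:,::-1].copy();cv2.imwrite("pics/w10.png",a);hh=(.7089,-.2582,-.3105)
for x in(-.134,-.137,-.1396):
  for z in(.200,.206):print(x,z,project(w(hh,[[x,-.159,z],[-.132,-.1705,.206]]),cw).round(1).tolist())
g2=cv2.inRange(cv2.cvtColor(a,cv2.COLOR_BGR2HSV),(45,90,60),(85,255,255))
n,_,st,ce=cv2.connectedComponentsWithStats(g2);k=1+np.argmax(st[1:,4]);print(st[k],ce[k])
cl=cv2.morphologyEx(g2,cv2.MORPH_CLOSE,np.ones((25,25)));ys,xs=np.where((cl>0)&(g2==0)&(a.min(2)>130));m=abs(xs-ce[k][0])<25;print("dia",xs[m].mean(),ys[m].mean(),m.sum())
x,y=st[k][:2];h=st[k][3];g=cv2.cvtColor(a,cv2.COLOR_BGR2GRAY)
print("cols",list(range(x-30,x+10,4)))
for r in range(max(0,y-6),y+h+30,2):print(r,g[r,x-30:x+10:4])
E
```

```text
9.5 hood pos [[-0.2132 -0.1049  0.19  ]] zaxis [[ 0.324  0.097 -0.941]] xaxis [[0.943 0.048 0.329]] F [ 0.2  0.3 -1. ] [ 0.89 -0.05 -0.25  1.98 -0.26  0.95 -1.05]
-0.134 0.2 [[427.6, 109.7], [453.8, 102.9]]
-0.134 0.206 [[430.8, 105.6], [453.8, 102.9]]
-0.137 0.2 [[427.3, 115.1], [453.8, 102.9]]
-0.137 0.206 [[430.5, 111.2], [453.8, 102.9]]
-0.1396 0.2 [[427.0, 119.9], [453.8, 102.9]]
-0.1396 0.206 [[430.2, 116.1], [453.8, 102.9]]
[430  85  57  31 961] [457.62434964  98.32778356]
dia 450.18 102.48 50
cols [400, 404, 408, 412, 416, 420, 424, 428, 432, 436]
79 [ 86  53  68  65 186 108  58  54  47  33]
81 [ 86  78  72  95 181 186 183 182 178 181]
83 [ 77  72  73 185 183 178 182 176 179 180]
85 [ 43  72  72 183 180 177 178 178 177 177]
87 [ 54  72  71 181 179 175 174 178 178 177]
89 [ 56  76 112 179 178 174 177 173 176 174]
91 [ 76  67 187 187 182 178 180 179 178 178]
93 [176  74  88 114 146 185 181 180 179 178]
95 [169  74 108  75  74  59  44  35  37  49]
97 [133 117 182 186 181 177 178 180 182  96]
99 [ 75 183 175 179 178 174 175 177 177  52]
101 [ 38 187 180  92 184 177 176 178 179  6
[... 244 characters left out ...]
 89]
115 [37 50 48 49 51 49 48 47 58 88]
117 [45 37 37 40 71 62 38 40 77 91]
119 [112 182 148 143 178 183  81  92  91  89]
121 [180 173 172 170 172 175  91  86  88  84]
123 [177 178 174 173 180  88  88  89  90  93]
125 [175 179 177 175 178  89  87  94  91  87]
127 [103  91  82 175  94  90  87  91  90  92]
129 [178 182 178 175  92  92  91  89  91  93]
131 [176 169 175  97  92  90  90  88  88  66]
133 [133 176 170  88  90  92  92  95  94  40]
135 [178 184  90  97  91  95  94  94  67  41]
137 [175  94  92  98  92  93 102  92  42  54]
139 [ 94  96 100  99  97  94  92  60  52  47]
141 [67 95 98 95 94 89 95 50 46 50]
143 [96 95 99 93 96 95 57 50 48 44]
145 [ 98 100  95 101  96  95  55  54  51  49]
```

The pointer comes out about 1 mm below the green mark. I back off a little more and hand in.

Emit:
{"api": "apply_moves", "payload": {"dp": [[-0.03,0,-0.01],[-0.03,0,-0.01],[0,0,0],[0,0,0],[0,0,0]], "twist": [[0,0,0],[0,0,0],[0,0,0],[0,0,0],[0,0,0]], "fingers": [1,1,1,1,1]}}

```text
time: 10.05
position: [0.4106, -0.2803, 0.1902]
tool_rot: [-3.04, 0.382, -0.532]
ft_force: [1.2, -0.2, -1.2]
grip_width: 0.005
grip_force: 0.0
```

```bash
python3 -c "
from bench import ctrl
print(ctrl.close_job())"
```

```text
the job is handed in; nothing more can be done
None
```

I handed the job in at about 10 s, and no verdict came back: the fan rocker is pressed over to its green half, the sash pointer measures about 1 mm below the green mark (good to about 3 mm), the hand is clear, and I did not recheck the bottles and beaker at the end.

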